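Set the bead tweezers to the gauge lines

ROBOT

A 6-joint arm with a two-finger parallel gripper is mounted at the origin on the work surface. World frame = base frame: x ahead of the robot, y to its left, z up, the work surface at z = 0. Lengths are in m, angles in rad, forces in N, time in s.
With the tool pointing down it reaches from about 0.35 to 0.975 m from the base axis. Payload 4.9 kg.
Tool frame: the origin (TCP) lies on the centre line of the jaws, within the pads' length; the fingertips stand 8 mm ahead of it and the grasp point (between the pads) lies 11 mm behind it; z points along the fingers, y is the direction in which the jaws open and shut (so a half turn about z gives the same grasp; the last joint's range is limited). The gripper opens to 85 mm and grips with 20 to 120 N. Pads are 22 mm wide; open, the fingers measure 114 mm over their backs; the gripper's body (76 mm by 85 mm) begins 54 mm behind the grasp point. The pads swing forward as they close: fully open they stand 13 mm farther back than shut.
Start: joints at [1.109, 0.053, 1.613, -0, 1.476, -0.119], TCP at [0.21, 0.589, 0.218] pointing down, gripper open.
Joint ranges: [-3.01, 3.01], [-1.01, 2.22], [0.06, 2.58], [-1.02, 4.17], [0.09, 2.62], [-3.14, 3.14]. Speed limits (rad/s): [2.57, 2.57, 3.14, 3.14, 3.14, 3.14].

INTERFACE

Orientations are given as a rotation vector (axis times angle).
In Python, from station import get_obs, get_image, calibration, finish_job gives the robot as it stands. The module is installed in compiled form; this text tells all that it offers.
- The arm moves only by the shell command python3 -m jog 'ROWS' [FORCE]. ROWS is JSON, a list of rows, each a list of 7 numbers: the shift along the tool's x, y, z in cm, then the turn, a rotation vector about the tool's x, y, z in rad, then the closure in counts, from 0 (fully open) to 255 (shut). In form: [[dx, dy, dz, ax, ay, az, jaw], ...]. A call has 1 to 8 rows; each row is the pose to reach, as a shift and turn from the pose measured when the call began, along the tool's axes at that moment; what a row does not reach only later rows make up. A row lasts 1/12 s, in which the tool goes at most 41.7 mm and 7.16 degrees, less where a joint would pass 70% of its speed; a pose out of reach is approached as far as the arm can. A call with a gripper value outside its range is refused whole. The fingers move at their own pace and stop on an object; FORCE is the grip in N (left out, the last holds). Time passes only in rows, so rows that repeat a pose let the fingers close. It gives the time, the measured TCP pose, the force and the opening at its end, in the units of the state.
- get_obs(): the state, without advancing time (a new reading comes with each control period).
- get_image(name): name is "scene" or "top" or "wrist"; returns the picture (384x512x3 uint8, red, green, blue); there is no depth.
- calibration(name): a dict with "vfov" (degrees; the focal length in pixels is half the picture's height over the tangent of half this angle, whatever the lens; pixels are square), "cx", "cy" (the principal point, pixels), "dist_coeffs" ([k1, k2, p1, p2, k3] as OpenCV has them; the pictures are not rectified), "R" (3x3) and "t" (3): a world point X has camera coordinates R X + t. Camera axes: x right, y down, z forward; pixel columns grow to the right and rows downward; lengths in m; the calibration is good to about 2 mm. A picture is of the moment at which its call begins: read the wrist's pose just before it. calibration takes no time and is no camera call; for the wrist camera it gives the pose at the moment of the call.
- finish_job(): hands the job in, once; it reports no verdict.
The state is a dict: "t": time; "q": joint angles; "dq": joint speeds; "effort": joint torques, N m; "tool_pos": TCP position; "tool_rot": TCP orientation; "contact_force": force on the tool from outside, world axes, zero at the start; "wrist_torque": the same for the moment, N m; "opening": finger opening in m.
Only numpy, scipy, OpenCV 4.12 (cv2) and the standard library are available. Lean on these libraries where they do the work, as an engineer would, in place of code of your own. Each camera call takes 0.05 s, during which the arm holds its last target. There are 200 camera calls.

TASK

Turn the latch knob of the tweezers stand clockwise until it clicks over and its tongue is clear, then lift the sprung tweezers out and hold them level over the gauge block, each tip just above its own line without touching it, squeezed so that the tips are as far apart as the two lines. Finish while still holding them there, steady at that gap, neither putting them down nor letting go, and leave the other things on the table where they are.

Things in the scene. Friction and masses are not known exactly. Their poses are not given: they have to be found in the camera images.
- latch (a joint): angle of the stand's latch knob (rad), growing clockwise from above. 0: latched, the steel tongue lies 2 mm over the tweezers' rear block; 1.2: open, tongue clear. An over-centre spring resists the turn up to 0.6 (0.13 N m at most), then drives it on to the stop at 1.2, where it stays
- latch_grip (a point): centre of the knob's black grip bar, on its vertical turning axis, 88 mm above the table. Bar 12 mm thick (this frame's x), 40 mm long (y), 34 mm tall (17 mm above and below this point). The tongue, a steel strip 10 mm wide, reaches 64 mm from the axis along -y, 27 to 32 mm below this point. The frame turns with the knob
- stand: wooden stand, fixed; origin on the table under the middle of the tweezers' grips, x towards the tips, y towards the knob's side. Knob axis at x -106, y +50 mm. The tweezers' rear block lies in a pocket (x -133 to -83, floor 38, walls to 48 mm above the table), the arms rest on a bar at x +52, 70 mm wide, 38 mm tall; between is a base board 10 mm tall, 56 mm wide
- tweezers_grip (a point): middle of the sprung tweezers, between their two dark ribbed grip plates and half-way up: 7 mm above their underside, 45 mm above the table in the stand. x points to the tips, y to the left arm, z up. Plates 40 mm long (x), 14 mm tall, 44 mm over their outer faces at rest (tip gap 45 mm); squeezed to 28 mm there, the tip gap is 16 mm: 1.8 mm of gap per mm, about 10 N
- tweezers: the same steel tweezers as a whole, 200 mm long, about 80 g; origin 7 mm below tweezers_grip, same axes. Rear block 32 x 24 x 16 mm, its middle 106 mm behind the origin; two sprung arms 4 mm thick, 14 mm tall, hinged 100 mm behind the origin, parallel when the tip gap is 16 mm
- tip_left (a point): end of the left (+y) arm of the tweezers, mid-thickness and mid-height: 80 mm ahead of the middle of the grips. The tip gap is the distance between this point and tip_right.
- tip_right (a point): end of the right (-y) arm of the tweezers, likewise
- gauge_mark (a point): middle between the two marked lines on the gauge block, on its top face, 25 mm above the table. The two dark lines run along this frame's x (56 mm long, 2 mm wide), centred at y +8 mm and y -8 mm: 16 mm apart. z up. The left tip belongs over the +y line, so the tweezers point along this frame's +x.
- gauge: gauge block, fixed to the table: dark wood 76 x 76 mm with a white face, 25 mm tall, centred under gauge_mark; this body's origin lies on the table 80 mm behind the lines' middle (towards its own -x)
- bead_bowl: bystander, leave alone: white ceramic bowl of beads, 90 mm across, 42 mm tall; origin at the centre of its underside
- bead_jar: bystander, leave alone: glass jar with steel cap, 60 mm across, 85 mm tall; origin at the centre of its underside
- spool: bystander, leave alone: small wooden spool, 36 mm across, 35 mm tall, stands upright between the stand and the gauge; origin at the centre of its underside
- pliers: bystander, leave alone: pliers with black handles, lying, 160 mm long, 12 mm tall; origin at the centre of its underside
- mug: bystander, leave alone: white mug, 80 mm across, 90 mm tall; origin at the centre of its underside
- bead_tray: bystander, leave alone: open wooden tray with six compartments, 110 x 160 mm, 22 mm tall; origin at the centre of its underside
- weight: bystander, leave alone: small brass weight with a button top, 32 mm across, 41 mm tall; origin at the centre of its underside
There are look-alikes about, which are no part of the job. What is shaped like the tweezers but purple is not meant. Leave any orange look-alike of the gauge alone.

How it is judged:
By the outcome, as a careful person would: the job done as asked, in the order asked, and still so for the second after the job is handed in, while the arm keeps its last pose, push and grip.
It also fails if it takes over 54 s, if anything falls off the work surface, if the arm or the gripper's body presses on something with over 40 N, if the wrist force passes 120 N, or if a joint passes its speed limit or range.

## Working session

There is one attempt and no reset: what is moved stays moved. The work goes in short steps, Python scripts to look and compute and a shell command to move; the robot and the scene stay as the last step left them, time stands still between calls to the robot, and variables do not carry over. Pictures are saved under pics/ and viewed, about 8 in all and at most 12, crops included, and the job is handed in when it is done.

```bash
mkdir -p pics; cat > h.py <<'E'
import numpy as np, cv2
from scipy.spatial.transform import Rotation as Ro
from station import get_obs,get_image,calibration
def K(c):
    f=192/np.tan(np.radians(c["vfov"])/2); return np.array([[f,0,c["cx"]],[0,f,c["cy"]],[0,0,1.]])
def ray(c,p,z):
    u=cv2.undistortPoints(np.array([[p]],float),K(c),np.array(c["dist_coeffs"],float))[0,0]
    R=np.array(c["R"]);t=np.array(c["t"]); o=-R.T@t; d=R.T@np.array([u[0],u[1],1]); return o+d*(z-o[2])/d[2]
def proj(c,X):
    R=np.array(c["R"]); return cv2.projectPoints(np.array(X,float).reshape(-1,1,3),cv2.Rodrigues(R)[0],np.array(c["t"],float),K(c),np.array(c["dist_coeffs"],float))[0][:,0]
def save(img,n,box=None,s=1):
    if box: x0,y0,x1,y1=box; img=img[y0:y1,x0:x1]
    cv2.imwrite(n,cv2.resize(img,None,fx=s,fy=s,interpolation=cv2.INTER_CUBIC)[:,:,::-1])
E
python3 - <<'E'
from h import *
for n in("top","scene"):
    i=get_image(n); np.save(n+".npy",i); c=calibration(n); print(n,c["vfov"],c["cx"],c["cy"],c["dist_coeffs"],-np.array(c["R"]).T@c["t"])
a=np.load("top.npy"); save(a,"pics/top.png",None,1.5)
save(np.load("scene.npy"),"pics/scene.png",None,1.5)
o=get_obs();print(o["t"],o["tool_pos"],o["tool_rot"],o["contact_force"])
E
```

```text
top 43.52641426092069 253.28017940272656 192.4273751252925 [-0.07370059  0.          0.          0.          0.        ] [0.23684558 0.07743147 1.83214652]
scene 47.7838786009991 258.52023760072865 181.49181063432073 [-0.06696916  0.          0.          0.          0.        ] [1.38204733 0.79259609 0.89816837]
0.1 [0.20980818 0.58811176 0.21718034] [-5.35646325e-01 -3.09506721e+00  2.79647677e-03] [ 0.93374675 -0.08381326 -0.35201962]
```

View pics/top.png

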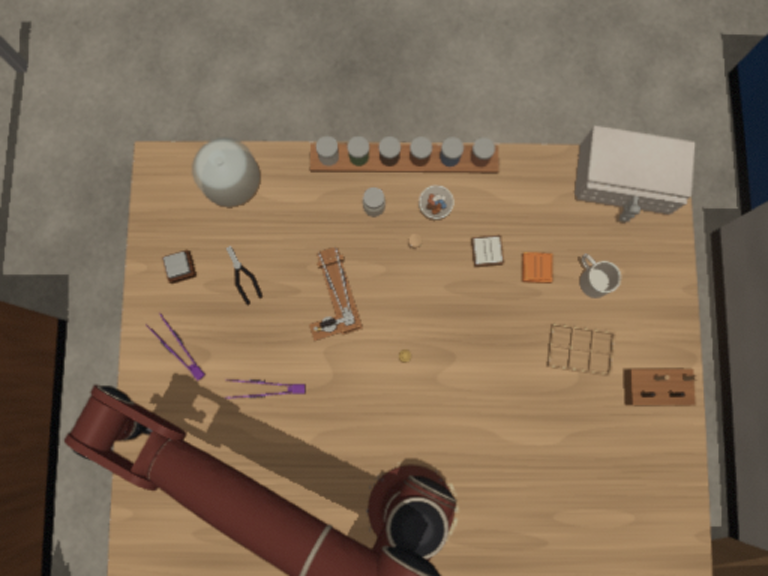

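View pics/scene.png

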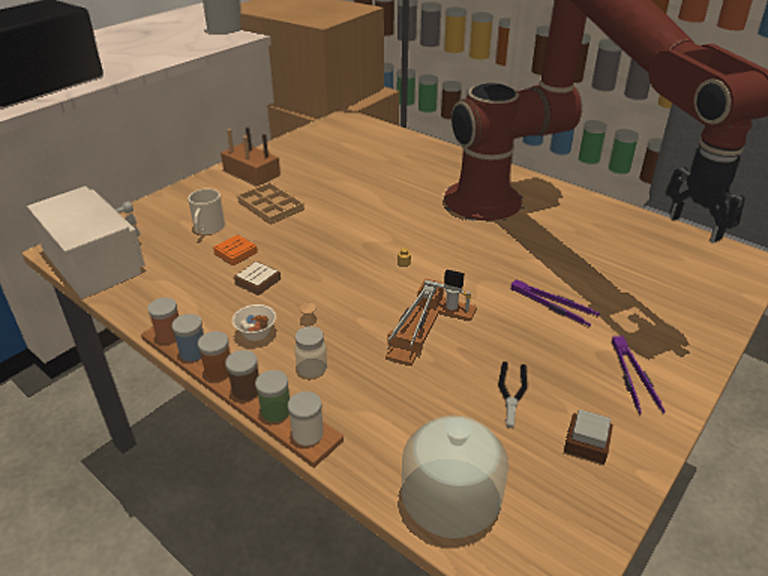

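Candidates (top view, px of the shown image): tweezers – steel ones in the stand (338,285), purple ones (175,345) and (265,388), which are not meant. Gauge – white with lines (487,250), orange (537,267) not meant, and a grey-topped block (178,266) with no lines. I choose the steel tweezers and the white gauge, and check both close up.

```bash
python3 - <<'E'
from h import *
a=np.load("top.npy")
f=lambda b:cv2.resize(a[b[1]:b[3],b[0]:b[2]],None,fx=8,fy=8,interpolation=cv2.INTER_CUBIC)
A=f((200,160,250,230)); B=f((305,150,350,190))
C=np.zeros((560,A.shape[1]+B.shape[1],3),np.uint8); C[:,:A.shape[1]]=A; C[:B.shape[0],A.shape[1]:]=B
save(C,"pics/crop.png")
E
```

```text
(no output)
```

View pics/crop.png

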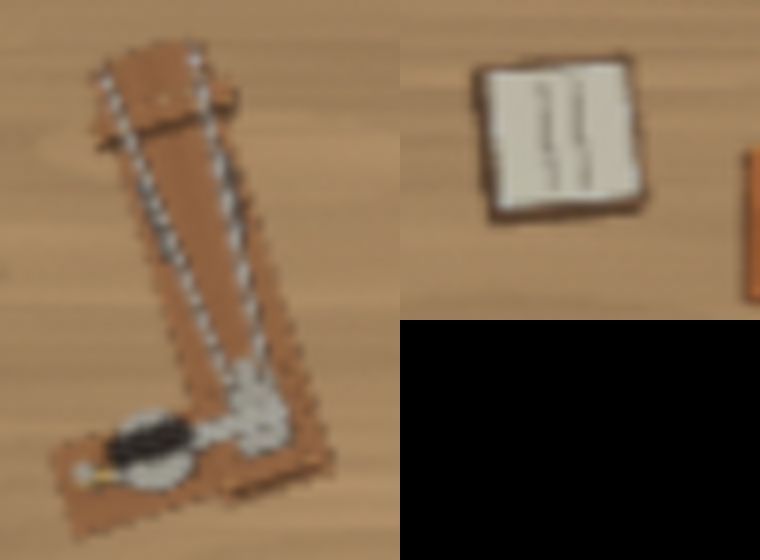

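The crop shows the steel tweezers: tips at crop (102,72)/(195,45), rear block (262,410), knob bar (150,440), tongue lying over the block. The gauge is white with two lines, centred at (565,137). Next I get rough positions.

```bash
python3 - <<'E'
from h import *
c=calibration("top")
P=lambda x,y,z,o=(200,160):ray(c,(x/8+o[0]-.44,y/8+o[1]-.44),z)
k0,k1=P(108,452,.105),P(192,425,.105); tl,tr=P(102,72,.052),P(195,45,.052); rb=P(262,410,.054)
for n,v in dict(k0=k0,k1=k1,knob=(k0+k1)/2,tl=tl,tr=tr,rb=rb).items(): print(n,v.round(4))
m=(tl+tr)/2; d=m-rb; print("yaw tw",np.degrees(np.arctan2(d[1],d[0])),np.linalg.norm(d),"gap",np.linalg.norm(tl-tr))
d=k0-k1; print("yaw knob y",np.degrees(np.arctan2(d[1],d[0])))
u=d/np.linalg.norm(d)
ga=[P(x-400,y,.025,(305,150)) for x,y in((488,68),(630,62),(642,198),(498,210),(540,85),(555,190),(572,82),(587,190))]
for g in ga: print(g.round(4))
print("gc",np.mean(ga[:4],0))
o=get_obs(); print(Ro.from_rotvec(o["tool_rot"]).as_matrix().round(3)); w=calibration("wrist"); print(w["vfov"],(-np.array(w["R"]).T@w["t"]).round(3),np.array(w["R"]).round(2))
E
```

```text
k0 [0.4437 0.2283 0.105 ]
k1 [0.4563 0.1906 0.105 ]
knob [0.45   0.2094 0.105 ]
tl [0.6311 0.2398 0.052 ]
tr [0.6445 0.196  0.052 ]
rb [0.47   0.1614 0.054 ]
yaw tw 18.615783955445153 0.1770144136544108 gap 0.04585832554632242
yaw knob y 108.455176477484
[ 0.6817 -0.1557  0.025 ]
[ 0.6853 -0.2246  0.025 ]
[ 0.6182 -0.2289  0.025 ]
[ 0.6117 -0.1595  0.025 ]
[ 0.6735 -0.1807  0.025 ]
[ 0.6217 -0.1871  0.025 ]
[ 0.6751 -0.1962  0.025 ]
[ 0.6219 -0.2025  0.025 ]
gc [ 0.64919626 -0.19215843  0.025     ]
[[-0.942  0.336 -0.001]
 [ 0.336  0.942 -0.002]
 [ 0.    -0.002 -1.   ]]
62.32055774369179 [0.132 0.615 0.373] [[ 0.34  0.94 -0.  ]
 [ 0.89 -0.32  0.32]
 [ 0.3  -0.11 -0.95]]
```

```bash
cat > go.py <<'E'
import sys
from h import *
# x y z yawY(deg): shift (cm, tool axes) and turn needed
x,y,z,a=map(float,sys.argv[1:5]); o=get_obs(); R=Ro.from_rotvec(o["tool_rot"]).as_matrix()
a=np.radians(a); Y=np.array([np.cos(a),np.sin(a),0]); Z=np.array([0,0,-1.]); T=np.c_[np.cross(Y,Z),Y,Z]
print("t",round(o["t"],2),(R.T@(np.array([x,y,z])-o["tool_pos"])*100).round(2),Ro.from_matrix(R.T@T).as_rotvec().round(3),"open",round(o["opening"],4),"F",np.round(o["contact_force"],1),"M",np.round(o["wrist_torque"],2),"q6",round(o["q"][5],2))
E
python3 go.py .47 .205 .2 18.5
python3 -m jog '[[-37.4,-27.3,1.7,0,0,0.905,0],[-37.4,-27.3,1.7,0,0,0.905,0],[-37.4,-27.3,1.7,0,0,0.905,0],[-37.4,-27.3,1.7,0,0,0.905,0],[-37.4,-27.3,1.7,0,0,0.905,0],[-37.4,-27.3,1.7,0,0,0.905,0],[-37.4,-27.3,1.7,0,0,0.905,0],[-37.4,-27.3,1.7,0,0,0.905,0]]' 40
python3 go.py .47 .205 .2 18.5
```

```text
t 0.1 [-37.38 -27.34   1.76] [-0.002  0.001  0.905] open 0.0853 F [ 0.9 -0.1 -0.4] M [ 0.01 -0.01  0.01] q6 -0.12
t: 0.77
tool_pos: [0.3975, 0.3111, 0.2052]
tool_rot: [1.841, 2.546, -0.003]
contact_force: [0.7, 1.4, -0.3]
opening: 0.0861
t 0.77 [-12.35   3.56   0.53] [-0.002  0.001 -0.004] open 0.0861 F [ 0.7  1.4 -0.3] M [ 0.02 -0.04  0.  ] q6 0.2
```

```bash
python3 -m jog '[[-12.3,3.6,0.5,0,0,0,0],[-12.3,3.6,0.5,0,0,0,0],[-12.3,3.6,0.5,0,0,0,0],[-12.3,3.6,0.5,0,0,0,0],[-12.3,3.6,0.5,0,0,0,0],[-12.3,3.6,0.5,0,0,0,0],[-12.3,3.6,0.5,0,0,0,0]]'
python3 - <<'E'
from h import *
import pickle
c=calibration("wrist"); i=get_image("wrist"); pickle.dump((c,i),open("w1.pkl","wb")); save(i,"pics/w1.png",None,1.5)
print(c["dist_coeffs"],proj(c,[[.45,.2094,.105],[.566,.194,.052]]))
E
```

```text
t: 1.35
tool_pos: [0.4695, 0.2066, 0.2]
tool_rot: [-1.839, -2.547, 0.004]
contact_force: [-0.4, 0.8, 0.1]
opening: 0.0853
[-0.06668318  0.          0.          0.          0.        ] [[240.32199632 178.76181225]
 [346.20839647 212.09220998]]
```

View pics/w1.png

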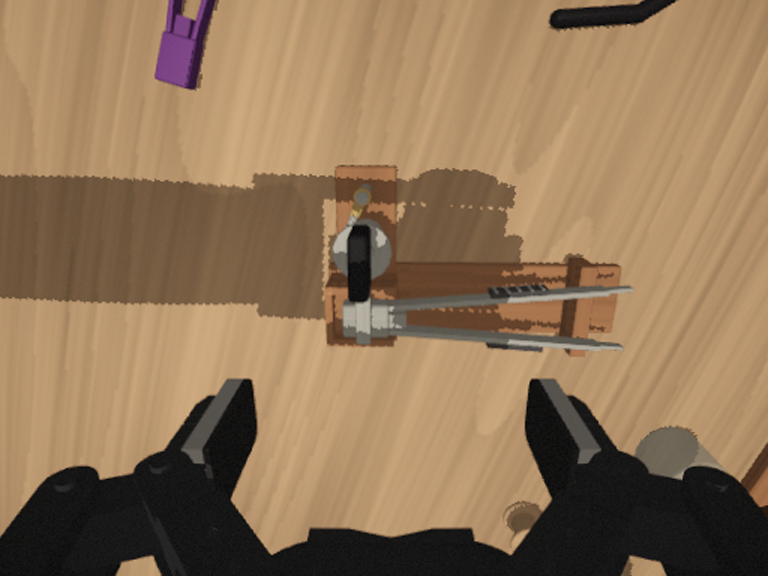

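The wrist view shows knob bar at (359,262), tongue over the block at (363,322), ribbed plates at (518,291) and (515,346), tips at (630,289) and (620,347). I enlarge it.

```bash
python3 - <<'E'
from h import *
import pickle
c,i=pickle.load(open("w1.pkl","rb")); A=i[120:240,212:425]; save(i,"pics/w1c.png",(212,115,425,245),3.75)
E
```

```text
(no output)
```

View pics/w1c.png

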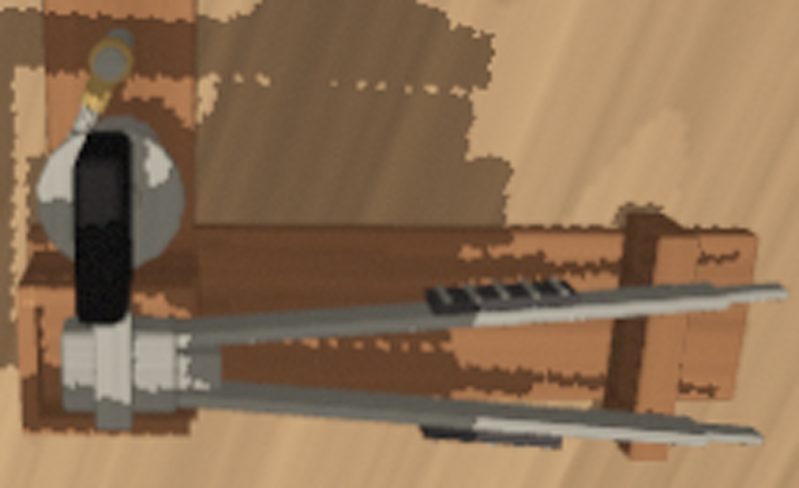

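```bash
python3 - <<'E'
from h import *
import pickle
from scipy.optimize import least_squares
c,i=pickle.load(open("w1.pkl","rb"))
px=np.array([(78,320),(128,320),(785,290),(760,437),(63,410),(63,332)])/3.75+[212-.37,115-.37]
st=np.array([(-112,30,105),(-100,30,105),(80,22.5,50),(80,-22.5,50),(-122,-12,54),(-122,12,54)])/1000
def w(p):
    R=Ro.from_euler("z",p[2]).as_matrix(); return st@R.T+[p[0],p[1],0]
r=least_squares(lambda p:(proj(c,w(p))-px).ravel(),[.566,.194,np.radians(18.5)],loss="soft_l1")
p=r.x; print(p[:2],np.degrees(p[2])); print((proj(c,w(p))-px).round(1))
R=Ro.from_euler("z",p[2]).as_matrix(); print("knob",R@[-.106,.05,0]+[p[0],p[1],0])
E
```

```text
[0.5649857  0.19364146] 17.634638425297478
[[-0.5  1.4]
 [ 0.4  1.5]
 [ 2.2 -0.1]
 [ 1.5  0.3]
 [-1.2 -1.8]
 [-1.7 -2.7]]
knob [0.44881958 0.20917956 0.        ]
```

```bash
python3 go.py .449 .2095 .081 18
```

```text
t 1.4 [ 0.91 -1.83 11.91] [-0.002  0.001  0.007] open 0.085 F [ 0.6 -0.1 -0.4] M [-0.01 -0.06  0.02] q6 -0.05
```

```bash
python3 -m jog '[[0.9,-1.8,3,0,0,0,0],[0.9,-1.8,6,0,0,0,0],[0.9,-1.8,9,0,0,0,40],[0.9,-1.8,11.9,0,0,0,80],[0.9,-1.8,11.9,0,0,0,120],[0.9,-1.8,11.9,0,0,0,255],[0.9,-1.8,11.9,0,0,0,255],[0.9,-1.8,11.9,0,0,0,255]]' 40
python3 -m jog '[[0,0,0,0,0,0,255],[0,0,0,0,0,0,255],[0,0,0,0,0,0,255],[0,0,0,0,0,0,255]]'; python3 go.py .449 .2095 .081 18
```

```text
t: 2.07
tool_pos: [0.4498, 0.2102, 0.0837]
tool_rot: [1.837, 2.548, -0.002]
contact_force: [-20.1, -5.2, 11.5]
opening: 0.0126
t: 2.4
tool_pos: [0.4489, 0.2099, 0.084]
tool_rot: [-1.836, -2.547, 0.005]
contact_force: [-4.5, -1.4, -2.1]
opening: 0.0103
t 2.4 [-0.05 -0.    0.3 ] [-0.004  0.001  0.007] open 0.0103 F [-4.5 -1.4 -2.1] M [-0.34  0.88 -0.05] q6 -0.03
```

```bash
python3 -m jog '[[0,0,0,0,0,0.12,255],[0,0,0,0,0,0.24,255],[0,0,0,0,0,0.36,255],[0,0,0,0,0,0.48,255],[0,0,0,0,0,0.6,255],[0,0,0,0,0,0.7,255],[0,0,0,0,0,0.8,255],[0,0,0,0,0,0.8,255]]'; python3 go.py .449 .2095 .084 18
python3 -m jog '[[0,0,0,0,0,0.1,255],[0,0,0,0,0,0.2,255],[0,0,0,0,0,0.3,255],[0,0,0,0,0,0.37,255],[0,0,0,0,0,0.37,255],[0,0,0,0,0,0.37,255]]'; python3 go.py .449 .2095 .084 18
```

```text
t: 3.07
tool_pos: [0.4505, 0.2097, 0.0841]
tool_rot: [2.685, 1.626, 0.0]
contact_force: [4.7, -0.3, -10.0]
opening: 0.0102
t 3.07 [-0.09 -0.13  0.01] [ 0.002  0.002 -0.796] open 0.0102 F [  4.7  -0.3 -10. ] M [-0.19 -0.87 -0.03] q6 0.77
t: 3.57
tool_pos: [0.4513, 0.2092, 0.0841]
tool_rot: [2.936, 1.106, 0.004]
contact_force: [3.9, -2.3, -10.7]
opening: 0.0101
t 3.57 [-0.15 -0.17  0.01] [ 0.004  0.002 -1.165] open 0.0101 F [  3.9  -2.3 -10.7] M [-0.58 -0.66 -0.09] q6 1.14
```

```bash
python3 -m jog '[[0,0,0,0,0,0,190],[0,0,0,0,0,0,190],[0,0,0,0,0,0,190],[0,0,-2,0,0,0,190],[0,0,-5,0,0,0,190],[0,0,-8,0,0,0,100],[0,0,-10,0,0,0,0],[0,0,-10,0,0,0,0]]'; python3 go.py .54 .186 .2 -72
```

```text
t: 4.23
tool_pos: [0.4545, 0.211, 0.1917]
tool_rot: [2.936, 1.107, 0.023]
contact_force: [1.1, 0.7, 0.9]
opening: 0.0574
t 4.23 [ 4.78  7.53 -0.7 ] [ 0.006 -0.014  0.407] open 0.0574 F [1.1 0.7 0.9] M [ 0.03 -0.01  0.01] q6 1.14
```

```bash
python3 -m jog '[[4.8,7.5,0,0.006,-0.014,0.407,0],[4.8,7.5,0,0.006,-0.014,0.407,0],[4.8,7.5,0,0.006,-0.014,0.407,0],[4.8,7.5,0,0.006,-0.014,0.407,0],[4.8,7.5,0,0.006,-0.014,0.407,0],[4.8,7.5,0,0.006,-0.014,0.407,0]]'
python3 - <<'E'
from h import *
import pickle
c=calibration("wrist"); i=get_image("wrist"); pickle.dump((c,i),open("w2.pkl","wb")); 
print(proj(c,[[.565,.1936,.052],[.449,.2095,.105]]))
save(i,"pics/w2.png",None,1.56)
E
```

```text
t: 4.73
tool_pos: [0.54, 0.1866, 0.1929]
tool_rot: [-3.102, -0.494, 0.0]
contact_force: [-0.1, -0.8, 0.1]
opening: 0.0856
[[261.04935312 147.12702704]
 [203.9139548  275.31517577]]
```

View pics/w2.png

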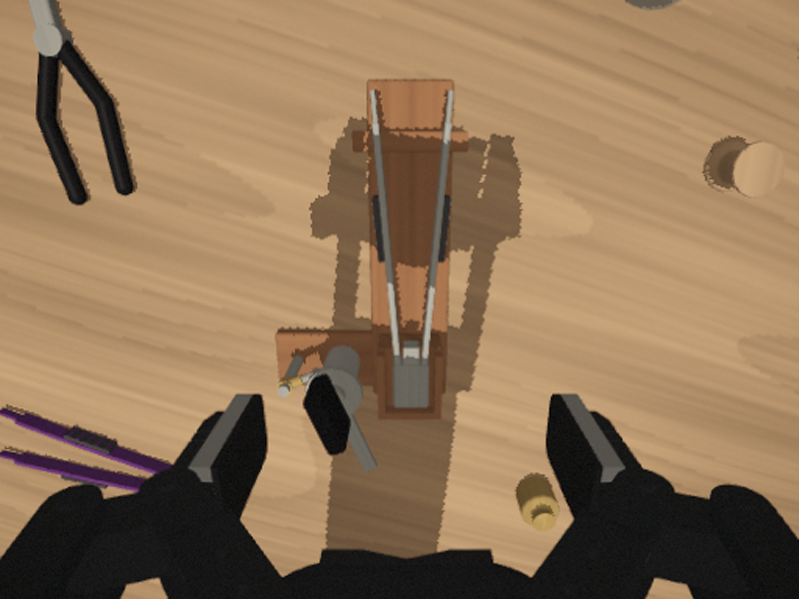

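The latch is open: knob bar turned at (328,412), tongue at (360,450), clear of the rear block (411,380). Tips are at (373,92)/(450,92), plates run from rows 196 to 262, aligned with the tool.

```bash
python3 - <<'E'
from h import *
import pickle
c,i=pickle.load(open("w2.pkl","rb"))
P=lambda x,y,z:ray(c,((x+.5)/1.5625-.5,(y+.5)/1.5625-.5),z)
for n,v in dict(tl=(373,92,.052),tr=(450,92,.052),pl0=(378,196,.05),pl1=(383,262,.05),pr0=(448,196,.05),pr1=(441,262,.05),b0=(394,406,.054),b1=(430,406,.054),b2=(395,358,.054),b3=(429,358,.054)).items(): print(n,P(*v).round(4))
E=np.mean([P(373,92,.052),P(450,92,.052)],0); B=np.mean([P(394,406,.054),P(430,406,.054)],0); d=E-B
a=np.arctan2(d[1],d[0]); u=np.array([np.cos(a),np.sin(a),0]);print(np.degrees(a),np.linalg.norm(d),"from tips",E-.08*u,"from block",B+.122*u)
E
python3 go.py .565 .1936 .06 -72
```

```text
tl [0.6332 0.2366 0.052 ]
tr [0.6466 0.1957 0.052 ]
pl0 [0.5786 0.2169 0.05  ]
pl1 [0.5409 0.2021 0.05  ]
pr0 [0.5915 0.1773 0.05  ]
pr1 [0.5521 0.168  0.05  ]
b0 [0.4486 0.1656 0.054 ]
b1 [0.4562 0.1424 0.054 ]
b2 [0.4829 0.1758 0.054 ]
b3 [0.4898 0.1547 0.054 ]
18.34124045874631 0.1975258964867702 from tips [0.56396263 0.19098556 0.052     ] from block [0.56821906 0.19239664 0.054     ]
t 4.78 [ 2.61  0.13 13.29] [-0.    -0.     0.002] open 0.0854 F [-0.  -0.9  0.6] M [0.01 0.05 0.03] q6 1.46
```

```bash
python3 go.py .566 .1917 .033 -71.7
```

```text
t 4.78 [ 2.65  0.34 15.99] [-0.    -0.    -0.004] open 0.0854 F [-0.  -0.9  0.6] M [0.01 0.05 0.03] q6 1.46
```

```bash
python3 -m jog '[[2.6,0.3,3,0,0,-0.004,0],[2.6,0.3,7,0,0,-0.004,0],[2.6,0.3,11,0,0,-0.004,0],[2.6,0.3,14,0,0,-0.004,0],[2.6,0.3,16,0,0,-0.004,0],[2.6,0.3,16,0,0,-0.004,0],[2.6,0.3,16,0,0,-0.004,60],[2.6,0.3,16,0,0,-0.004,100]]' 40
python3 -m jog '[[0,0,0,0,0,0,120],[0,0,0,0,0,0,130],[0,0,0,0,0,0,140],[0,0,0,0,0,0,150],[0,0,0,0,0,0,160],[0,0,0,0,0,0,160],[0,0,0,0,0,0,160],[0,0,0,0,0,0,160]]'; python3 go.py .566 .1917 .033 -71.7
```

```text
t: 5.45
tool_pos: [0.5666, 0.1925, 0.0349]
tool_rot: [-3.101, -0.502, -0.005]
contact_force: [0.5, 0.4, 0.4]
opening: 0.0638
t: 6.12
tool_pos: [0.5689, 0.1931, 0.0384]
tool_rot: [-3.1, -0.502, -0.013]
contact_force: [-0.2, 0.2, 7.7]
opening: 0.0321
t 6.12 [-0.32  0.04  0.54] [ 0.001 -0.008  0.001] open 0.0321 F [-0.2  0.2  7.7] M [ 0.06  0.19 -0.01] q6 1.45
```

```bash
python3 -m jog '[[0,0,-0.3,0,0,0,163],[0,0,-0.6,0,0,0,166],[0,0,-1,0,0,0,169],[0,0,-2,0,0,0,172],[0,0,-4,0,0,0,172],[0,0,-7,0,0,0,172],[0,0,-10,0,0,0,172],[0,0,-10,0,0,0,172]]'; python3 go.py .566 .1917 .14 -71.7
python3 - <<'E'
from h import *
import pickle
c=calibration("wrist"); i=get_image("wrist"); pickle.dump((c,i),open("w3.pkl","wb")); save(i,"pics/w3.png",None,1.5625)
E
```

```text
t: 6.78
tool_pos: [0.5722, 0.1938, 0.1467]
tool_rot: [-3.1, -0.502, -0.032]
contact_force: [0.3, -0.2, 1.7]
opening: 0.0277
t 6.78 [-0.66 -0.    0.65] [ 0.002 -0.02   0.001] open 0.0277 F [ 0.3 -0.2  1.7] M [ 0.04 -0.02  0.01] q6 1.45
```

View pics/w3.png

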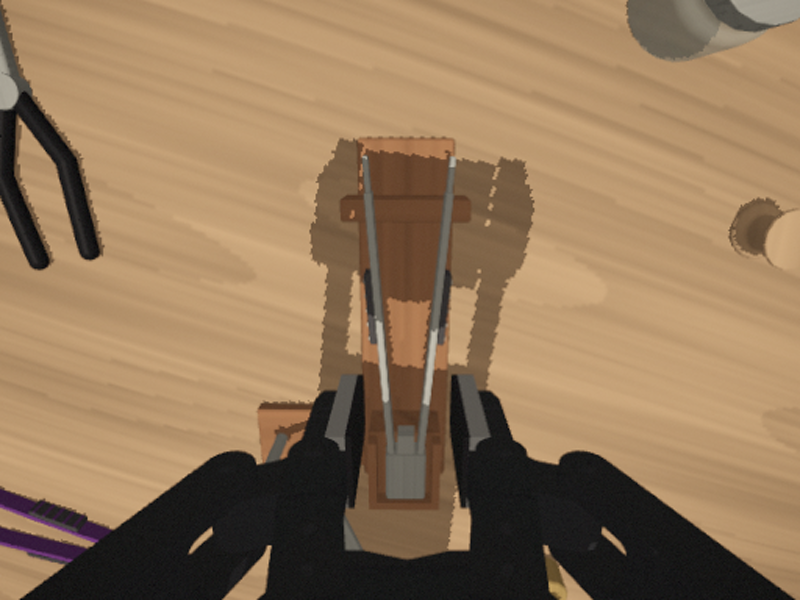

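The tweezers stayed in the stand: the jaws closed and came up empty. Tips are still at (365,158)/(452,158). I compare the real fingertip position with the given geometry before I retry.

```bash
python3 - <<'E'
from h import *
import pickle
o=get_obs(); R=Ro.from_rotvec(o["tool_rot"]).as_matrix(); p=o["tool_pos"]
c,i=pickle.load(open("w3.pkl","rb"))
for z in(-.019,-.011,0,.008): 
  for x in(-.011,.011): print(z,x,(proj(c,[p+R@[x,s*.01385,z] for s in(-1,1)])*1.5625).round(0).ravel())
P=lambda x,y,z:ray(c,((x+.5)/1.5625-.5,(y+.5)/1.5625-.5),z)
E=np.mean([P(365,158,.052),P(452,158,.052)],0); B=np.mean([P(386,498,.054),P(425,498,.054)],0);d=E-B
print(E,B,np.linalg.norm(d),np.degrees(np.arctan2(d[1],d[0])),"gap",np.linalg.norm(P(365,158,.052)-P(452,158,.052)))
print("plates",np.mean([P(367,272,.05),P(374,342,.05),P(448,272,.05),P(440,342,.05)],0), "tool tilt z",R[:,2])
E
```

```text
-0.019 -0.011 [363. 433. 448. 433.]
-0.019 0.011 [361. 373. 450. 373.]
-0.011 -0.011 [365. 420. 446. 420.]
-0.011 0.011 [363. 362. 448. 362.]
0 -0.011 [368. 404. 444. 404.]
0 0.011 [366. 348. 445. 348.]
0.008 -0.011 [369. 393. 442. 393.]
0.008 0.011 [368. 339. 444. 339.]
[0.6408794  0.21521505 0.052     ] [0.45145833 0.15401559 0.054     ] 0.1990721407604442 17.90496270981113 gap 0.04275531495499906
plates [0.56658495 0.19115692 0.05      ] tool tilt z [ 0.01677328  0.0038453  -0.99985192]
```

```bash
python3 -m jog '[[0,0,0,0,0,0,100],[0,0,0,0,0,0,100],[0,0,0,0,0,0,100],[0,0,0,0,0,0,100]]'; python3 go.py .566 .1917 .04 -72
```

```text
t: 7.17
tool_pos: [0.5701, 0.1933, 0.1423]
tool_rot: [-3.1, -0.502, -0.023]
contact_force: [-0.0, -0.3, -1.0]
opening: 0.052
t 7.17 [-5.800e-01  1.000e-02  1.022e+01] [ 0.001 -0.014  0.007] open 0.052 F [-0.  -0.3 -1. ] M [-0.04  0.    0.01] q6 1.45
```

```bash
python3 - <<'E'
from h import *
i=get_image("wrist"); save(i,"pics/w4.png",(150,190,400,384),3)
E
```

```text
(no output)
```

View pics/w4.png

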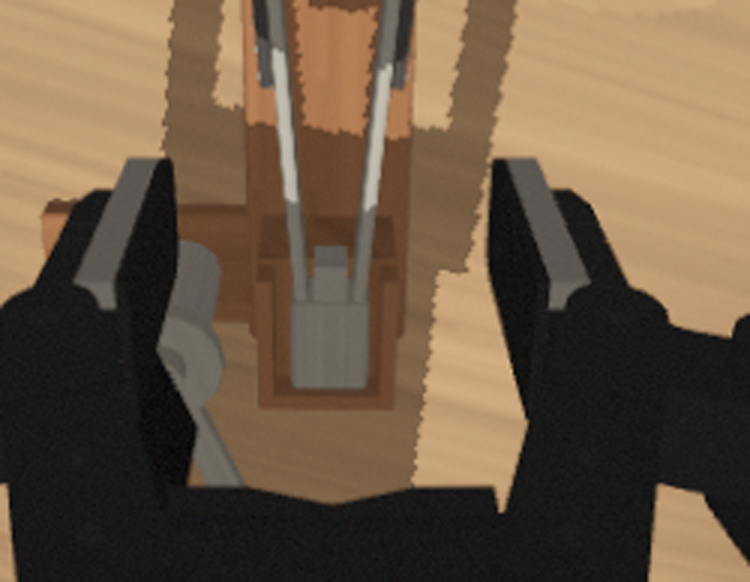

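The fingertip corners (crop (168,158)/(493,158)) lie at a depth of about 153 mm. That puts them some 19 mm behind the reported TCP instead of 8 mm ahead, so the pads closed on top of the plates. I descend under force guard.

```bash
python3 -m jog '[[-0.6,0,3,0.001,-0.014,0.007,80],[-0.6,0,7,0.001,-0.014,0.007,80],[-0.6,0,10,0.001,-0.014,0.007,80],[-0.6,0,10.5,0.001,-0.014,0.007,80],[-0.6,0,11,0.001,-0.014,0.007,80],[-0.6,0,11.2,0.001,-0.014,0.007,80],[-0.6,0,11.2,0.001,-0.014,0.007,80],[-0.6,0,11.2,0.001,-0.014,0.007,80]]'; python3 go.py .566 .1917 .02 -72
```

```text
t: 7.88
tool_pos: [0.5678, 0.1922, 0.0327]
tool_rot: [3.103, 0.491, 0.007]
contact_force: [-0.4, 1.0, 0.5]
opening: 0.0582
t 7.88 [-0.2  -0.01  1.27] [ 0.001 -0.005 -0.   ] open 0.0582 F [-0.4  1.   0.5] M [ 0.01 -0.01 -0.02] q6 1.46
```

```bash
python3 -m jog '[[-0.2,0,0.5,0,-0.005,0,80],[-0.2,0,1,0,-0.005,0,80],[-0.2,0,1.3,0,-0.005,0,80],[-0.2,0,1.3,0,-0.005,0,80]]'; python3 go.py .566 .1917 .014 -72
python3 - <<'E'
from h import *
import pickle
c=calibration("wrist"); i=get_image("wrist"); pickle.dump((c,i),open("w5.pkl","wb")); save(i,"pics/w5.png",(130,120,400,320),2.9)
E
```

```text
t: 8.22
tool_pos: [0.5654, 0.1914, 0.0189]
tool_rot: [3.102, 0.491, -0.003]
contact_force: [-0.5, 0.4, 0.4]
opening: 0.0586
t 8.22 [ 0.07 -0.01  0.49] [ 0.001  0.002 -0.   ] open 0.0586 F [-0.5  0.4  0.4] M [ 0.04  0.01 -0.04] q6 1.46
```

View pics/w5.png

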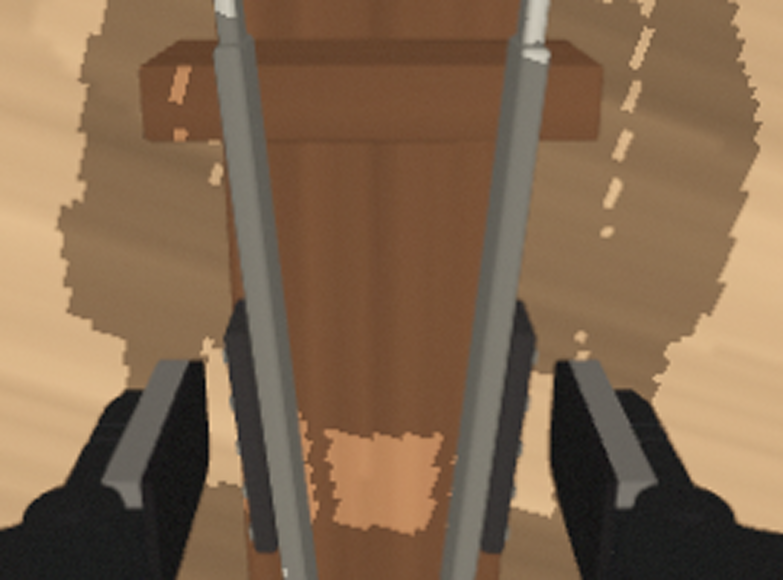

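The pads now straddle the plates: inner faces at cols 208/553, plates' outer faces at 228/530, tips about 6 mm below the plates' undersides. I go 4 mm lower and close.

```bash
python3 -m jog '[[0,0,0.4,0,0,0,100],[0,0,0.4,0,0,0,120],[0,0,0.4,0,0,0,135],[0,0,0.4,0,0,0,150],[0,0,0.4,0,0,0,160],[0,0,0.4,0,0,0,168],[0,0,0.4,0,0,0,168],[0,0,0.4,0,0,0,168]]' 40; python3 go.py .566 .1917 .0145 -72
```

```text
t: 8.93
tool_pos: [0.5661, 0.1917, 0.0159]
tool_rot: [3.102, 0.491, -0.0]
contact_force: [-1.5, 0.5, 5.0]
opening: 0.0295
t 8.93 [-0.01 -0.01  0.14] [ 0.001  0.    -0.   ] open 0.0295 F [-1.5  0.5  5. ] M [ 0.06  0.14 -0.03] q6 1.46
```

```bash
python3 -m jog '[[0,0,-0.5,0,0,0,168],[0,0,-1.5,0,0,0,168],[0,0,-3,0,0,0,168],[0,0,-5,0,0,0,168],[0,0,-7,0,0,0,168],[0,0,-9,0,0,0,168],[0,0,-10,0,0,0,168],[0,0,-10,0,0,0,168]]'; python3 go.py .57 -.2 .1159 -83
python3 - <<'E'
from h import *
import pickle
c=calibration("wrist"); i=get_image("wrist"); pickle.dump((c,i),open("w6.pkl","wb")); save(i,"pics/w6.png",None,1.5625)
E
```

```text
t: 9.6
tool_pos: [0.568, 0.1921, 0.1194]
tool_rot: [3.103, 0.491, 0.009]
contact_force: [1.3, 1.0, -0.7]
opening: 0.0296
t 9.6 [-11.92  37.35   0.33] [ 0.001 -0.006  0.192] open 0.0296 F [ 1.3  1.  -0.7] M [-0.04 -0.04 -0.  ] q6 1.46
```

View pics/w6.png

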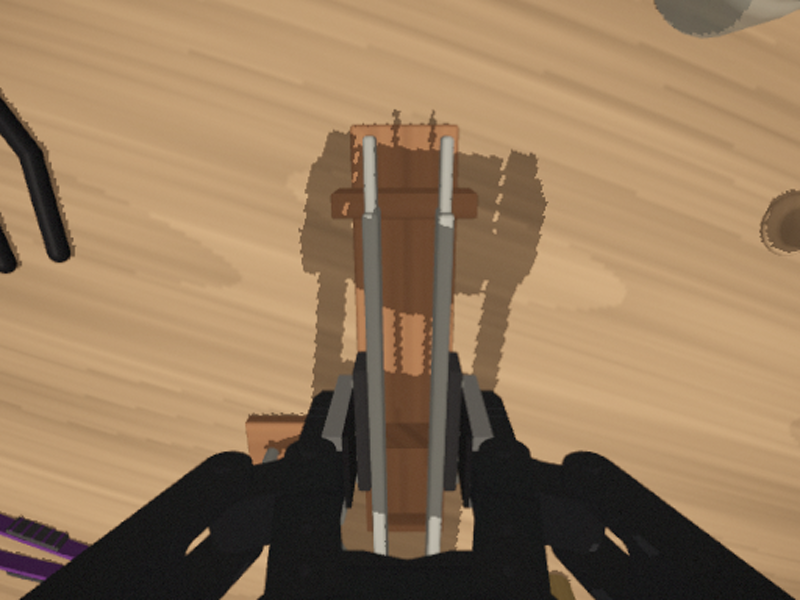

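The tweezers are lifted: plates in the jaws, tips at (369,138)/(446,138), stand empty below. Now I work out the tips in the tool frame.

```bash
cat > tips.py <<'E'
from h import *
def tool(c,o,p,zt):  # pixel -> tool coords on plane tool z=zt
    R=Ro.from_rotvec(o["tool_rot"]).as_matrix(); T=o["tool_pos"]
    u=cv2.undistortPoints(np.array([[p]],float),K(c),np.array(c["dist_coeffs"],float))[0,0]
    Rc=np.array(c["R"]); oo=R.T@(-Rc.T@c["t"]-T); d=R.T@(Rc.T@np.array([u[0],u[1],1])); return oo+d*(zt-oo[2])/d[2]
E
python3 - <<'E'
from tips import *
import pickle
c,i=pickle.load(open("w6.pkl","rb")); o=get_obs()
q=lambda x,y:((x+.5)/1.5625-.5,(y+.5)/1.5625-.5)
for z in(-.029,-.034,-.036,-.04): 
    a=tool(c,o,q(369,138),z);b=tool(c,o,q(446,138),z); l=tool(c,o,q(372,380),z); r=tool(c,o,q(443,380),z)
    print(z,a.round(4),b.round(4),"gap",np.hypot(*(a-b)[:2]).round(4),((a+b)/2).round(4),((l+r)/2).round(4))
E
```

```text
-0.029 [ 0.081  -0.0091 -0.029 ] [ 0.081  0.01  -0.029] gap 0.0192 [ 0.081   0.0005 -0.029 ] [ 0.014   0.0005 -0.029 ]
-0.034 [ 0.081  -0.0088 -0.034 ] [ 0.081   0.0097 -0.034 ] gap 0.0184 [ 0.081   0.0004 -0.034 ] [ 0.0166  0.0005 -0.034 ]
-0.036 [ 0.081  -0.0086 -0.036 ] [ 0.081   0.0095 -0.036 ] gap 0.0181 [ 0.081   0.0004 -0.036 ] [ 0.0177  0.0005 -0.036 ]
-0.04 [ 0.081  -0.0084 -0.04  ] [ 0.081   0.0092 -0.04  ] gap 0.0176 [ 0.081   0.0004 -0.04  ] [ 0.0197  0.0004 -0.04  ]
```

```bash
python3 go.py .568 -.199 .125 -85
python3 -m jog '[[-0.5,1.6,-0.5,0,0,0.01,168],[-1.3,4,-0.6,0,0,0.03,168],[-2.2,7,-0.6,0,0,0.05,168],[-3.2,10,-0.6,0,0,0.07,168],[-4.2,13,-0.6,0,0,0.09,168],[-5.1,16,-0.6,0,0,0.11,168],[-6.1,19,-0.6,0,0,0.13,168],[-6.9,21.5,-0.6,0,0,0.15,168]]'; python3 go.py .568 -.199 .125 -85
```

```text
t 9.65 [-11.96  37.21  -0.76] [ 0.001 -0.003  0.227] open 0.0291 F [ 0.3  1.2 -1.4] M [-0.03 -0.02  0.01] q6 1.46
t: 10.32
tool_pos: [0.566, -0.0357, 0.1211]
tool_rot: [-3.131, -0.254, 0.001]
contact_force: [0.5, 0.1, -1.8]
opening: 0.0293
t 10.32 [-2.44 16.15 -0.4 ] [-0.     0.001  0.075] open 0.0293 F [ 0.5  0.1 -1.8] M [-0.01 -0.07 -0.  ] q6 1.21
```

```bash
python3 -m jog '[[-0.4,2.5,0,0,0,0.02,168],[-0.8,5,0,0,0,0.04,168],[-1.2,8,0,0,0,0.06,168],[-1.7,11,0,0,0,0.075,168],[-2.1,13.5,0,0,0,0.075,168],[-2.3,15.5,0,0,0,0.075,168],[-2.4,16.1,0,0,0,0.075,168],[-2.4,16.1,0,0,0,0.075,168]]'; python3 -m jog '[[0,0,1,0,0,0,168],[0,0,2,0,0,0,168],[0,0,3,0,0,0,168],[0,0,4,0,0,0,168],[0,0,4,0,0,0,168],[0,0,4,0,0,0,168]]';python3 go.py .568 -.199 .085 -85
python3 - <<'E'
from h import *
import pickle
c=calibration("wrist"); o=get_obs(); i=get_image("wrist"); pickle.dump((c,i,o),open("w7.pkl","wb")); save(i,"pics/w7.png",(170,20,370,150),4)
E
```

```text
t: 10.98
tool_pos: [0.5672, -0.1993, 0.1191]
tool_rot: [-3.137, -0.133, 0.006]
contact_force: [0.4, 0.5, -0.4]
opening: 0.0294
t: 11.48
tool_pos: [0.5662, -0.1982, 0.0775]
tool_rot: [-3.136, -0.134, 0.009]
contact_force: [-0.2, 1.0, -0.1]
opening: 0.0293
t 11.48 [ 0.17  0.09 -0.75] [-0.003  0.006 -0.002] open 0.0293 F [-0.2  1.  -0.1] M [ 0.   -0.04  0.05] q6 1.02
```

View pics/w7.png

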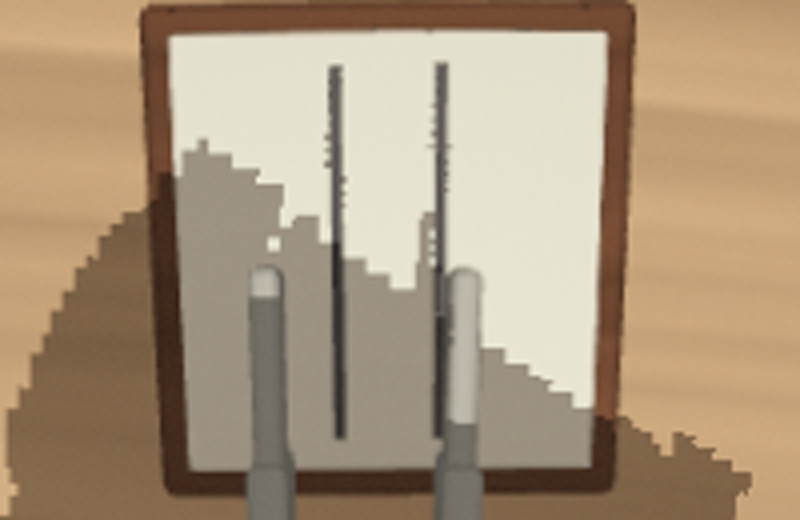

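Lines at crop (335,65)-(340,438) and (441,63)-(438,436); tips at (265,270) and (465,270). I compute the correction.

```bash
python3 - <<'E'
from tips import *
import pickle
c,i,o=pickle.load(open("w7.pkl","rb"))
q=lambda x,y:((x+.5)/4-.5+170,(y+.5)/4-.5+20)
L=[ray(c,q(*p),.025) for p in((335,65),(340,438),(441,63),(438,436))]
W=[ray(c,q(*p),.025) for p in((170,37),(607,31),(592,466),(188,471))]
for l in L:print(l.round(4))
print("lengths",np.linalg.norm(L[0]-L[1]),np.linalg.norm(L[2]-L[3]),"sep",np.linalg.norm((L[0]+L[1]-L[2]-L[3])/2))
m=np.mean(L,0); d=L[0]+L[2]-L[1]-L[3]; yaw=np.degrees(np.arctan2(d[1],d[0])); s=L[0]+L[1]-L[2]-L[3]; print("mark",m.round(4),"face c",np.mean(W,0).round(4),"yaw",yaw,np.degrees(np.arctan2(-s[0],s[1])))
R=Ro.from_rotvec(o["tool_rot"]).as_matrix(); 
for z in(-.029,-.032,-.036):
  a,b=[tool(c,o,q(*p),z) for p in((265,270),(465,270))]; print(z,a.round(4),b.round(4),"gap",np.linalg.norm(a-b))
  t=R@((a+b)/2)+o["tool_pos"]; print("tip mid world",t.round(4))
print("tool x yaw",np.degrees(np.arctan2(R[1,0],R[0,0])),"tilt: x-axis z",R[2,0],"y-axis z",R[2,1])
E
```

```text
[ 0.6753 -0.1851  0.025 ]
[ 0.6196 -0.1904  0.025 ]
[ 0.6769 -0.201   0.025 ]
[ 0.6213 -0.2062  0.025 ]
lengths 0.05596806701494976 0.055927602469258104 sep 0.01591439927463453
mark [ 0.6483 -0.1957  0.025 ] face c [ 0.6479 -0.1958  0.025 ] yaw 5.383566175127142 6.039477216346363
-0.029 [ 0.0804 -0.0088 -0.029 ] [ 0.0804  0.0103 -0.029 ] gap 0.019096286968420445
tip mid world [ 0.6466 -0.1922  0.106 ]
-0.032 [ 0.0804 -0.0086 -0.032 ] [ 0.0804  0.01   -0.032 ] gap 0.018644553024842265
tip mid world [ 0.6466 -0.1922  0.109 ]
-0.036 [ 0.0804 -0.0083 -0.036 ] [ 0.0804  0.0097 -0.036 ] gap 0.018042241100071358
tip mid world [ 0.6466 -0.1922  0.113 ]
tool x yaw 4.908137575792143 tilt: x-axis z -0.005802465888758122 y-axis z -0.00336784890078313
```

```bash
python3 - <<'E'
from h import *
import pickle
c,i=pickle.load(open("w6.pkl","rb"))
for r in(90,100,115,128,145,175,205,215,240,270,300,325,345):
    g=i[r].astype(int); s=(g[:,0]-g[:,2])  # saturation: wood high, steel ~0
    print(r,"L",' '.join(f"{g[x,1]}/{s[x]}" for x in range(230,250)),"\n    R",' '.join(f"{g[x,1]}/{s[x]}" for x in range(272,294)))
E
```

```text
90 L 131/95 130/91 142/17 165/18 177/19 177/18 180/19 177/18 160/17 133/16 86/25 113/77 126/92 127/94 128/94 128/94 129/93 127/94 126/94 122/91 
    R 128/93 113/87 74/59 72/61 73/59 71/58 98/79 123/93 124/92 114/70 108/13 144/16 169/19 180/19 180/18 177/18 171/19 158/18 139/45 121/88 112/88 136/77
100 L 75/62 76/59 101/31 161/18 175/20 178/18 178/19 180/19 165/17 146/17 85/14 76/37 72/58 72/61 74/61 73/60 71/63 71/62 73/60 72/60 
    R 71/61 74/60 74/62 73/60 71/61 71/58 70/57 71/59 73/55 81/31 118/14 155/18 173/19 181/19 179/19 177/18 167/17 140/20 93/38 71/61 70/57 84/56
115 L 74/61 74/63 94/45 155/18 169/19 178/18 180/19 179/18 173/18 151/17 100/15 77/29 71/59 71/60 71/63 74/59 72/62 73/60 72/61 72/58 
    R 72/61 73/59 73/60 74/60 72/61 71/59 70/59 68/59 74/46 92/19 135/15 167/18 177/19 180/18 179/19 173/18 161/18 131/23 75/55 71/58 78/55 90/52
128 L 68/60 68/61 75/51 117/23 164/18 175/19 178/19 178/18 177/19 155/17 94/11 82/21 72/58 71/58 71/58 72/58 71/59 72/58 68/61 70/59 
    R 73/61 71/61 70/63 72/60 72/59 71/61 73/60 74/56 78/36 111/15 152/17 172/18 180/19 179/20 178/20 16
[... 1878 characters left out ...]
76/43 82/16 92/11 106/13 109/12 109/13 111/14 110/13 111/15 107/14 89/12 54/7 45/4 45/4 45/4 44/5 46/4 42/4 44/4 42/8 24/5
325 L 93/52 94/52 92/52 92/53 80/59 74/60 71/61 70/61 91/25 108/14 109/14 109/14 111/13 110/13 109/14 104/14 88/10 81/15 73/47 69/58 
    R 77/41 80/17 89/13 104/13 108/14 110/13 108/14 110/14 109/13 105/14 90/23 84/50 100/59 106/58 104/59 104/57 105/59 105/57 105/57 103/58 103/58 103/57
345 L 97/54 98/54 98/52 98/53 97/55 97/54 97/54 97/55 98/55 159/19 175/19 181/19 181/19 182/19 181/19 171/19 153/18 81/12 90/34 98/57 
    R 89/31 97/11 142/17 176/19 184/18 184/19 183/19 181/19 170/17 130/24 100/48 100/56 100/57 99/56 100/55 101/55 100/57 100/56 99/55 99/55 98/55 156/76
```

```bash
python3 - <<'E'
from h import *
import pickle
from scipy.optimize import least_squares
c,i=pickle.load(open("w6.pkl","rb")); f=317.6
# camera in tool frame: use o at t 9.6
R=Ro.from_rotvec([3.103,.491,.009]).as_matrix(); T=np.array([.568,.1921,.1194])
Rc=np.array(c["R"]); co=R.T@(-Rc.T@c["t"]-T); M=R.T@Rc.T; print("cam",co.round(4))
D=np.array([(145,231.1,290.25),(175,232.15,289.1),(205,233.34,287.25),(215,233.55,287.1),(240,234.7,286.2),(270,235.8,284.75),(300,236.94,283.33),(325,237.75,282.4),(345,238.5,281.35)])
def pt(u,v,z0,p):
    n=cv2.undistortPoints(np.array([[[u,v]]],float),K(c),np.array(c["dist_coeffs"],float))[0,0]; d=M@[n[0],n[1],1]
    s=(z0+p*co[0]-co[2])/(d[2]-p*d[0]); return co+s*d
def res(q,kfix=None):
    z0,p=q[:2]; k=q[2] if kfix is None else kfix; r=[]
    for v,a,b in D:
        A,B=pt(a,v,z0,p),pt(b,v,z0,p); x=(A[0]+B[0])/2
        r.append((np.hypot(*(A-B)[:2])-(.020+k*(x+.1)/.18))*1e3)
    return r
s=least_squares(res,[-.036,0,.0025]); print(s.x,np.round(s.fun,2))
for k in(.0023,.0028,.0033):
    s=least_squares(lambda q:res(q,k),[-.036,0]); print(k,s.x,"tip z(mid)",s.x[0]+.08*s.x[1]+.007,np.round(s.fun,2))
E
```

```text
cam [ 0.0805  0.     -0.1558]
[-0.10179019 -0.67136302 -0.01994563] [0. 0. 0. 0. 0. 0. 0. 0. 0.]
0.0023 [-0.03621857 -0.02610745] tip z(mid) -0.03130716457602956 [ 0.1   0.12 -0.17 -0.01 -0.03 -0.08 -0.1   0.09  0.08]
0.0028 [-0.03475422 -0.01155266] tip z(mid) -0.02867843758470493 [ 0.1   0.12 -0.18 -0.01 -0.03 -0.08 -0.1   0.09  0.08]
0.0033 [-0.03329001  0.00300199] tip z(mid) -0.026049854344568024 [ 0.1   0.12 -0.18 -0.01 -0.03 -0.08 -0.1   0.1   0.08]
```

```bash
python3 go.py .5681 -.2030 .025 -84.3
```

```text
t 11.53 [0.1  0.44 5.36] [-0.002  0.004 -0.014] open 0.0292 F [ 0.7 -0.5 -0.5] M [-0.03 -0.04  0.  ] q6 1.02
```

```bash
python3 -m jog '[[0.1,0.4,0.5,-0.002,0.004,-0.014,169],[0.1,0.4,1.5,-0.002,0.004,-0.014,170],[0.1,0.4,3,-0.002,0.004,-0.014,171],[0.1,0.4,4.3,-0.002,0.004,-0.014,172],[0.1,0.4,5.3,-0.002,0.004,-0.014,172],[0.1,0.4,5.3,-0.002,0.004,-0.014,172],[0.1,0.4,5.3,-0.002,0.004,-0.014,172],[0.1,0.4,5.3,-0.002,0.004,-0.014,172]]'; python3 go.py .5681 -.2030 .005 -84.3
python3 - <<'E'
from h import *
import pickle
c=calibration("wrist"); o=get_obs(); i=get_image("wrist"); pickle.dump((c,i,o),open("w8.pkl","wb"))
for r in(84,88,92,96,100,104,110,116,122,125,128,130,140):
    print(r,"L",' '.join(str(v) for v in i[r,225:252,1]),"R",' '.join(str(v) for v in i[r,268:298,1]))
print("mark px",proj(c,[[.6483,-.1957,.025]]))
E
```

```text
t: 12.2
tool_pos: [0.5684, -0.2028, 0.026]
tool_rot: [3.138, 0.156, 0.001]
contact_force: [0.6, -0.8, -0.2]
opening: 0.028
t 12.2 [-0.04  0.02  2.1 ] [ 0. -0. -0.] open 0.028 F [ 0.6 -0.8 -0.2] M [0.03 0.02 0.03] q6 1.01
84 L 137 137 136 137 136 136 137 140 193 217 216 216 216 216 216 216 209 90 45 43 69 154 216 217 217 217 216 R 216 216 216 216 217 217 216 192 97 46 46 45 102 138 136 186 216 216 216 216 216 216 216 216 216 216 216 215 215 216
88 L 138 138 137 138 138 137 137 144 217 214 169 150 153 157 159 156 134 84 56 45 68 155 216 217 216 217 216 R 217 217 217 216 217 217 197 130 97 43 55 87 126 147 152 156 157 152 170 205 216 216 216 216 216 217 216 216 216 217
92 L 137 138 138 137 137 138 138 136 138 137 144 161 171 174 175 170 154 124 74 47 57 112 167 167 180 217 216 R 217 217 217 217 217 217 199 123 80 48 66 86 132 169 175 173 172 163 150 188 216 216 217 217 217 216 216 216 217 217
96 L 136 137 137 137 136 137 136 137 136 134 112 160 171 173 174 171 155 128 77 46 53 89 136 140 175 217 217 R 216 216 217 216 216 199 137 124 80 50 69 117 155 168 175 174 172 164 147 186 216 217 2
[... 1414 characters left out ...]
137 135 135 136 137 137 135 121 96 101 101 102 102 100 96 80 59 43 69 120 138 136 136 138 R 136 136 135 137 136 136 135 114 46 55 82 94 101 100 103 103 110 117 124 136 136 137 136 135 136 136 135 137 136 136
130 L 136 136 136 136 136 136 137 137 136 136 131 95 101 103 102 105 101 96 78 59 43 70 121 136 137 138 137 R 136 135 137 135 136 136 129 101 47 60 83 97 100 100 104 104 126 142 121 137 136 136 136 137 136 136 137 136 137 136
140 L 137 136 137 137 137 135 137 138 131 103 100 104 105 106 104 106 106 105 98 82 71 76 121 136 137 136 136 R 136 137 136 138 137 136 130 107 74 85 95 101 104 104 105 106 106 106 104 109 127 136 137 137 137 135 135 135 136 136
mark px [[261.17072507  87.5232369 ]]
```

```bash
python3 -m jog '[[0,0,0.4,0,0,0,172],[0,0,0.8,0,0,0,172],[0,0,1.2,0,0,0,172],[0,0,1.6,0,0,0,172],[0,0,1.9,0,0,0,172],[0,0,2.1,0,0,0,172],[0,0,2.1,0,0,0,172],[0,0,2.1,0,0,0,172]]'; python3 -m jog '[[0,0,0,0,0,0,172],[0,0,0,0,0,0,172]]'; python3 go.py .5681 -.2030 .005 -84.3
python3 - <<'E'
from tips import *
import pickle
c=calibration("wrist"); o=get_obs(); i=get_image("wrist"); pickle.dump((c,i,o),open("w9.pkl","wb")); save(i,"pics/w9.png",(190,30,330,150),5.7)
R=Ro.from_rotvec(o["tool_rot"]).as_matrix(); print("tilt",R[2,:2])
e=np.array([np.cos(np.radians(5.7)),np.sin(np.radians(5.7)),0]);n=np.array([-e[1],e[0],0]); m=np.array([.6483,-.1957,.025])
print(proj(c,[m,m+.028*e+.008*n,m-.028*e+.008*n,m+.028*e-.008*n,m-.028*e-.008*n]).round(1).tolist())
E
```

```text
t: 12.92
tool_pos: [0.5686, -0.2029, 0.0052]
tool_rot: [3.137, 0.156, 0.001]
contact_force: [0.3, 0.1, 0.1]
opening: 0.028
t: 13.08
tool_pos: [0.5688, -0.2029, 0.0054]
tool_rot: [3.137, 0.156, 0.002]
contact_force: [0.1, 0.7, -1.0]
opening: 0.0283
t 13.08 [-0.07 -0.    0.04] [ 0.001 -0.001 -0.   ] open 0.0283 F [ 0.1  0.7 -1. ] M [ 0.01 -0.02  0.05] q6 1.01
tilt [0.00119261 0.00051487]
[[260.9, 88.5], [240.3, 14.3], [242.5, 155.4], [281.5, 14.3], [279.2, 155.4]]
```

View pics/w9.png

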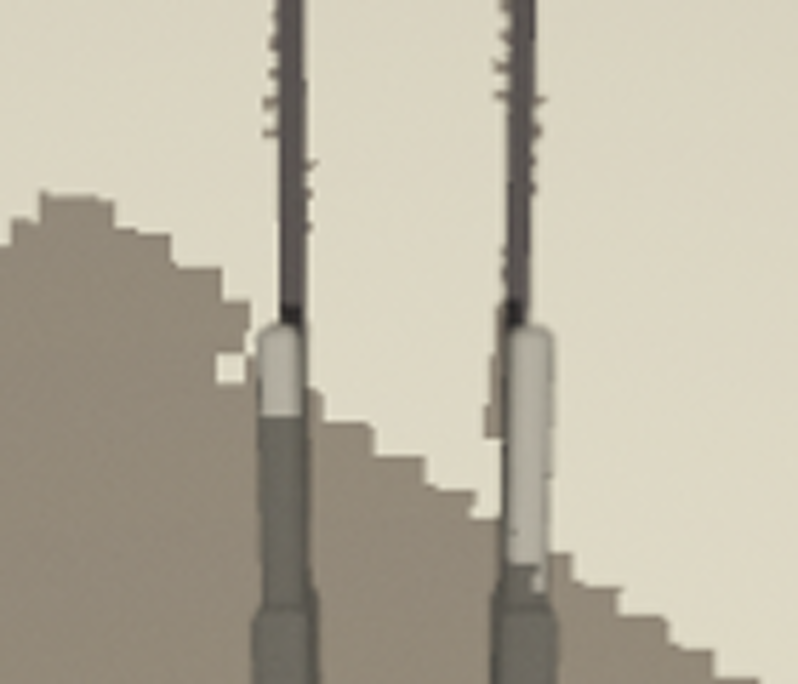

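The last view shows left tip (279,325) over the left line (291), right tip (531,325) over the right line (515), symmetric to about 0.1 mm. The tip shadows begin right at the tip ends. I check height and gap numerically, with the shadow shift compared to the earlier, higher picture.

```bash
python3 - <<'E'
from tips import *
import pickle
c7,i7,o7=pickle.load(open("w7.pkl","rb")); c9,i9,o9=pickle.load(open("w9.pkl","rb"))
q7=lambda x,y:((x+.5)/4-.5+170,(y+.5)/4-.5+20); q9=lambda x,y:((x+.5)/5.7-.5+190,(y+.5)/5.7-.5+30)
W=lambda o,p:Ro.from_rotvec(o["tool_rot"]).as_matrix()@p+o["tool_pos"]
zt=-.031
t7=W(o7,tool(c7,o7,q7(465,270),zt)); s7=ray(c7,q7(428,214),.025)
t9=W(o9,tool(c9,o9,q9(531,325),zt)); s9=ray(c9,q9(512,302),.025); l9=W(o9,tool(c9,o9,q9(279,325),zt))
d7,d9=(s7-t7)[:2],(s9-t9)[:2]; print(d7,d9,"ratio",d9@d7/(d7@d7),"h7 tip mid",t7[2]-.025,"h9 tip mid(nominal)",t9[2]-.025)
r=d9@d7/(d7@d7); D=t7[2]-t9[2]; print("h9 mid from shadow",r*D/(1-r))
for z in(-.029,-.031,-.035,-.038):
  a,b=[tool(c9,o9,q9(x,325),z) for x in(279,531)]; print(z,"gap",np.linalg.norm(a-b).round(4))
a,b=[ray(c9,q9(x,320),.025) for x in(291,515)]; print("lines",np.linalg.norm(a-b),"line mid",((a+b)/2).round(4),"tip mid",((t9+l9)/2).round(4))
E
```

```text
[0.00777651 0.0003595 ] [0.00153981 0.00075286] ratio 0.20205127389365507 h7 tip mid 0.0829733919770467 h9 tip mid(nominal) 0.011522620244813188
h9 mid from shadow 0.018092289613178124
-0.029 gap 0.0169
-0.031 gap 0.0166
-0.035 gap 0.0161
-0.038 gap 0.0157
lines 0.016116956314431115 line mid [ 0.6494 -0.1953  0.025 ] tip mid [ 0.649  -0.1955  0.0365]
```

```bash
python3 -m jog '[[0,0,0,0,0,0,172],[0,0,0,0,0,0,172],[0,0,0,0,0,0,172],[0,0,0,0,0,0,172],[0,0,0,0,0,0,172],[0,0,0,0,0,0,172]]'; python3 - <<'E'
from h import *
import pickle
o=get_obs(); print(o["t"],np.round(o["tool_pos"],4),np.round(o["dq"],3).tolist(),o["opening"],np.round(o["contact_force"],1))
c,i9,_=pickle.load(open("w9.pkl","rb")); i=get_image("wrist"); print("image change in tip area",np.abs(i[80:150,225:300].astype(int)-i9[80:150,225:300]).mean())
a=np.load("top.npy").astype(int); b=get_image("top").astype(int); d=np.abs(a-b).sum(2)
for n,p in dict(bowl=(436,203),jar=(374,200),spool=(414,241),pliers=(243,275),mug=(600,277),tray=(581,349),weight=(405,356)).items():
    x,y=int(p[0]/1.5),int(p[1]/1.5); print(n,d[y-8:y+9,x-8:x+9].mean().round(1),end="; ")
E
```

```text
t: 13.63
tool_pos: [0.5688, -0.2029, 0.0055]
tool_rot: [3.137, 0.156, 0.002]
contact_force: [-0.1, 0.1, -0.7]
opening: 0.0281
13.6333 [ 0.5688 -0.2029  0.0055] [0.001, -0.001, 0.0, -0.0, 0.0, 0.001] 0.028080153260767682 [-0.1  0.1 -0.7]
image change in tip area 0.738984126984127
bowl 16.1; jar 18.0; spool 17.2; pliers 14.8; mug 17.6; tray 17.0; weight 19.3;
```

```bash
python3 -c "from station import finish_job; print(finish_job())"
```

```text
the job is handed in; nothing more can be done
None
```

I turned the latch knob clockwise until it clicked open, lifted the steel tweezers out and handed the job in at about 13.7 s. The arm is still holding them over the white gauge block.

**Failed first grasp:** The jaws closed on top of the grip plates, because the fingertips sit about 19 mm behind the reported TCP, not 8 mm ahead of it. That pressed the tweezers down with about 8 N without shifting them. The second grasp, about 22 mm lower, held.

**Last checks:**
- **Latch:** the picture taken after turning the knob shows its tongue clear of the rear block.
- **Steadiness:** the tool pose is steady, joint speeds are about 0.001 rad/s, and there is no contact force beyond noise (under 1 N).
- **Gap:** the finger opening is 28.1 mm, which by the given ratio means a 16.2 mm tip gap. The picture gives 15.7 to 16.6 mm depending on the tip height assumed. The lines measured 16.1 mm apart.
- **Sideways fit:** the tips' midpoint is about 0.1–0.2 mm from the lines' midpoint.
- **Other things:** comparing the first and last top views, the bystanders differ only by similar small amounts, so I take them as unmoved.

**Less certain:**
- **Height above the lines:** I estimate the tips' undersides at 2 to 4.5 mm above the gauge. The methods disagreed by about 2 mm, and I did not touch down to confirm.
- **Level:** the tool itself is level, but the tweezers may sit nose-up in the jaws by up to about 1.5°.
- **Which way the gauge points:** it looks the same from both ends, so I took its +x as pointing away from the robot.

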